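# Take the hanging pot carrier off its stand and hold it over the round saucer

### The job

The small wooden pot carrier, with a clay pot standing in it, hangs by its long top bar on the two hooks of the dark stand. Take it by the bar, lift it up and off both hooks, and carry it level, pot and all, to the round saucer (not the square dish); finish while still holding it there in the air, steady and level, centred over the saucer with its tray about 10 cm above the saucer, so that it can be watered. Do not let go or set it down, and leave the other things on the table where they are.

Things in the scene. Friction and masses are not known exactly. Their poses are not given: they have to be found in the camera images.
- stand: Fixed dark steel stand, open front to its own -x. Origin on the table below the middle of the hanging place. Base plate x -60 to 140, y -55 to 55, 10 mm high. Post 18 mm thick at x = 105 mm with a crossbar (y -83 to 83, top z = 207); from it two arms, 14 mm wide, run forward at y = -75 and +75 mm to x = -24 mm and end as hooks. Nothing is between or above the arms.
- stand_seat (a point): Middle between the two hooks, at seat height (205 mm above the table; axes of the stand). Each hook has an upturned tip at x -24 to -14 mm, 14 mm above the seat, and a rear stop at x 14 to 24 mm, 8 mm above it. A hung thing leaves by rising more than 14 mm and then coming forward (stand's -x) by about 10 cm, clear of the arms.
- carrier: Loose pot carrier, about 0.16 kg: square wooden tray 76 x 76 mm, 20 mm high, walls and floor 5 mm, and two upright steel straps (16 mm wide, at y = -40 and +40 mm) up to a wooden bar along its y. Origin: middle of the tray's underside, z up. It starts hanging with its origin 92 mm above the table, bar ends in both hooks, axes parallel to the stand's.
- carrier_bar (a point): Middle of the carrier's straight bar, 120 mm above the carrier's origin. The bar is 190 mm long (y), 12 mm wide (x), 14 mm high. Its middle 76 mm, between the straps, is free to be grasped from above with the fingers closing along x; the pot's rim is 50 mm below the bar's underside.
- potted_soil: Loose terracotta pot with soil, 68 mm across the rim, 50 mm across the foot, 58 mm high, about 0.07 kg, standing loose in the carrier's tray (floor 5 mm above the carrier's origin, about 8 mm play each way). Origin: middle of its underside.
- round_saucer: Loose round terracotta drip saucer, 116 mm across the rim, 20 mm high, standing on the table. Origin: middle of its underside. The carrier is to be held over this one.
- square_dish: Loose square terracotta dish, 110 x 110 mm, 20 mm high, on the table. Origin: middle of its underside. Not the target.
- seed_jar: Bystander: glass seed jar with metal lid, 52 mm across, 69 mm high, near the robot's side of the stand. Origin: middle of its underside.
- empty_pot: Bystander: black nursery pot, 68 mm across, 58 mm high, behind the work. Origin: middle of its underside.
- trowel: Bystander: hand trowel lying on the table to the left, 310 mm long, 28 mm high. Origin: middle of its underside.

How it is judged:
On the way:
1. the carrier is held by the fingers and lifted off both hooks, free of the stand, with the pot in it (z of carrier in the frame of stand above 0.102 m and contact force between carrier and stand below 0.05 N and contact force between the fingers and carrier above 1 N and horizontal distance between potted_soil and carrier below 0.025 m and z of potted_soil in the frame of carrier below 0.02 m and angle between potted_soil's own z axis and vertical below 0.2 rad), for 0.2 s.
At the end, for the whole second after the job is handed in: Held by the fingers, touching nothing else: tray centre within 35 mm of the saucer's centre from above, tray underside 80 to 180 mm above the table, within 8 degrees of level, under 20 mm/s and 0.15 rad/s; the pot upright in the tray, not touched by the robot (horizontal distance between carrier and round_saucer below 0.035 m and height (world z) of carrier between 0.08 and 0.18 m and angle between carrier's own z axis and vertical below 0.14 rad and linear speed of carrier below 0.02 m/s and angular speed of carrier below 0.15 rad/s and contact force between the fingers and carrier above 1 N and horizontal distance between potted_soil and carrier below 0.025 m and z of potted_soil in the frame of carrier below 0.02 m and angle between potted_soil's own z axis and vertical below 0.2 rad and contact force between carrier and stand below 0.05 N and contact force between carrier and round_saucer below 0.05 N and contact force between carrier and square_dish below 0.05 N and contact force between carrier and seed_jar below 0.05 N and contact force between carrier and empty_pot below 0.05 N and contact force between each of the arm, the fingers and potted_soil below 0.05 N); the arm keeps its last pose, push and grip.
It fails at once if the carrier is tipped more than 17 degrees from level (angle between carrier's own z axis and vertical above 0.3 rad).
It fails at once if the pot falls or tips out of the carrier (horizontal distance between potted_soil and carrier above 0.04 m or z of potted_soil in the frame of carrier above 0.04 m).
It fails at once if a bystander, the saucer or the square dish is pushed more than 30 mm (distance of any of round_saucer, square_dish, seed_jar, empty_pot, trowel from where it was at the start of the episode above 0.03 m).
It also fails if it takes over 45 s, if anything falls off the work surface, if the arm or the gripper's body presses on something with over 40 N, if the wrist force passes 120 N, or if a joint passes its speed limit or range.

### The arm

A 7-joint arm with a two-finger parallel gripper is mounted at the origin on the work surface; the furniture and walls round the work are solid. World frame = base frame: x ahead of the robot, y to its left, z up, the work surface at z = 0. Lengths are in m, angles in rad, forces in N, time in s.
With the tool pointing down it reaches from about 0.425 to 0.875 m from the base axis. Payload 4.7 kg.
Tool frame: the origin (TCP) lies between the finger pads; the fingertips stand 25 mm ahead of it and the grasp point (between the pads) lies 6 mm ahead of it (bot.finger_overhang is the z of the fingertips in the tool frame, in m); z points along the fingers, y is the line along which they close (so a half turn about z gives the same grasp; the last joint's range is limited). The gripper opens to 87 mm and grips with 3 to 60 N. Pads are 19 mm wide; open, the fingers measure 117 mm over their backs; the gripper's body (75 mm by 190 mm) begins 51 mm behind the grasp point.
Start: joints at [-1.204, 0.321, -0.07, 1.45, 0.023, 1.371, -0.057], TCP at [0.225, 0.61, 0.248] pointing down, gripper open.
Joint ranges: [-2.86, 2.86], [-0.3, 2.09], [-1.38, 1.24], [0.06, 2.45], [-1.56, 4.7], [0.09, 2.05], [-2.69, 2.69]. Speed limits (rad/s): [2.57, 2.57, 3.14, 3.14, 3.14, 3.14, 3.14].

### API

Orientations are given as a unit quaternion [w, x, y, z].
In Python, from bench import bot gives the robot as it stands.
- The arm moves only by the tool jog_arm, never from a script. Its argument "increments" is a list of rows, each a list of 7 numbers: the gripper's target within -1 to 1 (fully open at 1, half-way at 0, shut at -1), then the shift along the tool's x, y, z in units of 0.4 m (1.0 is 0.4 m), then the turn, a rotation vector about the tool's x, y, z in units of 90 degrees (1.0 is 90 degrees). A call has 1 to 20 rows; each row is the pose to reach, as a shift and turn from the pose commanded when the call began, along the tool's axes at that moment; what a row does not reach only later rows make up. A row lasts 1/12 s, in which the tool goes at most 41.7 mm and 7.16 degrees, less where a joint would pass 70% of its speed; a pose out of reach is approached as far as the arm can. A call with a number of a shift or a turn outside -1 to 1 is refused whole. A call with a gripper value outside its range is refused whole. The fingers move at their own pace and stop on an object; "force" is the grip in N (left out, the last holds). Time passes only in rows, so rows that repeat a pose let the fingers close. It gives the time, the measured TCP pose, the force, the opening and the grip force at its end, in the units of the state.
- bot.get_obs(): the state, without advancing time (a new reading comes with each control period).
- bot.read_camera(name): name is "scene" or "side" or "wrist"; returns a dict with "color" (480x640x3 uint8, red, green, blue), "depth" (480x640 float32, m along the optical axis (not along the pixel's ray), 0 where there is no reading), "fx", "fy", "cx", "cy" (pixels), "k1" (the pictures are not rectified: a ray, as slopes to the right and down, at radius r is drawn at 1 + k1 r^2 times it, then the intrinsics apply), "view" (4x4, takes a point from world to camera coordinates). Camera axes: x right, y down, z forward; pixel columns grow to the right and rows downward; lengths in m; the calibration is good to about 2 mm. A picture is of the moment at which its call begins.
- bot.hand_in(): hands the job in; it is judged then, once.
The state is a dict: "clock": time; "qpos": joint angles; "qd": joint speeds; "tau": joint torques, N m; "tcp_pos": TCP position; "orientation": TCP orientation; "force": force on the tool from outside, world axes, zero at the start; "ft_torque": the same for the moment, N m; "grip_width": opening from 0.0 (shut) to 1.0 (fully open); "gripper_force": force on a finger pad.
Only numpy, scipy, OpenCV 4.12 (cv2) and the standard library are available. Lean on these libraries where they do the work, as an engineer would, in place of code of your own. Each camera call takes 0.05 s, during which the arm holds its last target. There are 200 camera calls.

## Working session

There is one attempt and no reset: what is moved stays moved. The work goes in short steps, Python scripts to look and compute and a tool call to move; the robot and the scene stay as the last step left them, time stands still between calls to the robot, and variables do not carry over. Pictures are saved under pics/ and viewed, at most 10 in all, crops included, and the job is handed in when it is done.

Besides the shell and the picture viewer there is one more tool, called after ">>>" in YAML: its name, and indented under it one key for each argument. jog_arm: Moves the arm, as the interface text tells. Its arguments: {"type":"object","properties":{"increments":{"type":"array"},"force":{"type":"number"}},"required":["increments"]}

```bash
mkdir -p pics; cat > h.py <<'E'
import numpy as np,cv2
from bench import bot
def cloud(c):
    h,w=c["depth"].shape
    v,u=np.mgrid[0:h,0:w].astype(np.float64)
    K=np.array([[c["fx"],0,c["cx"]],[0,c["fy"],c["cy"]],[0,0,1.]])
    p=cv2.undistortPoints(np.stack([u.ravel(),v.ravel()],1)[:,None],K,np.array([c["k1"],0,0,0.]))[:,0]
    z=c["depth"].ravel().astype(float)
    P=np.c_[p*z[:,None],z]
    V=np.array(c["view"]); 
    W=(P-V[:3,3])@V[:3,:3]
    W[z==0]=np.nan
    return W.reshape(h,w,3)
E
python3 - <<'E'
from h import *
for n in("scene","side"):
    c=bot.read_camera(n); cv2.imwrite(f"pics/{n}0.png",c["color"][...,::-1]); W=cloud(c); np.savez(f"{n}0.npz",W=W,color=c["color"])
    print(n,c["k1"],-np.array(c["view"])[:3,:3].T@np.array(c["view"])[:3,3])
o=bot.get_obs();print(o["clock"],o["tcp_pos"],o["orientation"],o["grip_width"],bot.finger_overhang)
E
```

```text
scene -0.03263596601237659 [ 0.06363596 -0.62074662  1.00648545]
side -0.12452681259781763 [0.0152154  1.07202908 0.97715897]
0.1 [0.22447747 0.60951963 0.24656982] [-1.09196753e-04  1.75452227e-01  9.84487560e-01 -8.64578015e-04] 1.0040410980461227 0.025
```

View pics/scene0.png

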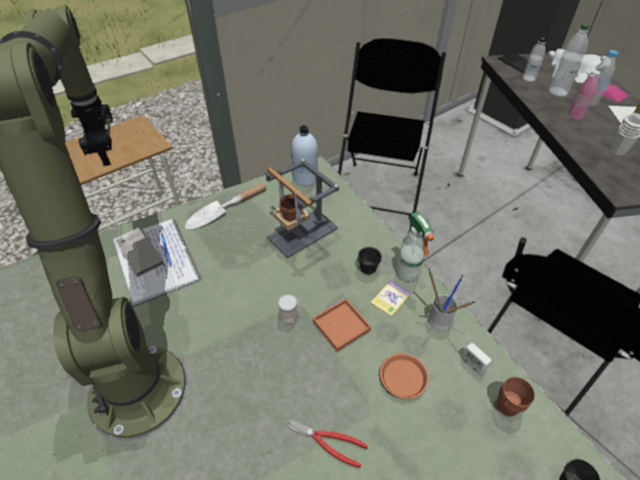

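View pics/side0.png

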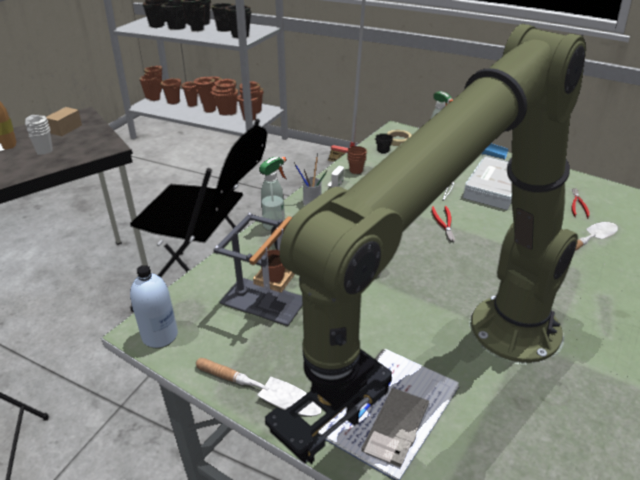

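The scene view shows the carrier bar from about (268,170) to (308,203), with the stand arms behind it. The round saucer is at (403,377), the square dish at (342,324), the jar at (288,308) and the black pot at (370,260).

```bash
python3 - <<'E'
from h import *
for n,box in(("scene",(160,210,255,345)),("side",(205,275,235,300))):
    d=np.load(f"{n}0.npz");W=d["W"];c=d["color"].astype(int)
    m=np.zeros(W.shape[:2],bool);m[box[0]:box[1],box[2]:box[3]]=1
    br=(c[...,0]-c[...,2]>50)
    for nm,s in(("bar",m&br&(W[...,2]>.2)&(W[...,2]<.24)),("steel",m&~br&(W[...,2]>.19)&(W[...,2]<.23))):
        P=W[s]; 
        if len(P)<5: continue
        (cx,cy),sz,a=r=cv2.minAreaRect(P[:,:2].astype(np.float32))
        print(n,nm,len(P),P.mean(0).round(4),"rect",np.round((cx,cy,*sz,a),4),"z",np.percentile(P[:,2],[5,50,95]).round(4))
        vx,vy,_,_=cv2.fitLine(P[:,:2].astype(np.float32),cv2.DIST_HUBER,0,.01,.01).ravel();print(" dir deg",np.degrees(np.arctan2(vy,vx)))
d=np.load("scene0.npz");W=d["W"];c=d["color"].astype(int)
for nm,b in(("saucer",(345,405,370,435)),("dish",(295,355,305,378)),("jar",(290,325,270,305)),("pot",(240,278,352,388))):
    m=np.zeros(W.shape[:2],bool);m[b[0]:b[1],b[2]:b[3]]=1
    s=m&(W[...,2]>.012)&(W[...,2]<.1);P=W[s]
    (cx,cy),r=cv2.minEnclosingCircle(P[:,:2].astype(np.float32));print(nm,len(P),cx,cy,r,P[:,2].max())
E
```

```text
scene bar 213 [0.5705 0.1721 0.2181] rect [0.5759 0.175  0.0252 0.189  0.4624] z [0.2147 0.2186 0.2208]
 dir deg -88.91928
scene steel 822 [0.6205 0.1683 0.2054] rect [0.6141 0.1767 0.1379 0.1908 1.5471] z [0.1962 0.2053 0.2155]
 dir deg 78.178604
side bar 272 [0.5702 0.1854 0.217 ] rect [0.5752 0.1803 0.0236 0.191  1.9041] z [0.2138 0.2173 0.2201]
 dir deg -88.59405
side steel 724 [0.6108 0.178  0.2042] rect [0.6158 0.1856 0.1243 0.1913 7.9496] z [0.1941 0.2042 0.2145]
 dir deg -55.482895
saucer 486 0.517833948135376 -0.36316803097724915 0.0584578774869442 0.025005393444205413
dish 441 0.49156391620635986 -0.1589221954345703 0.07634088397026062 0.026521735754095742
jar 465 0.39960777759552 -0.05139869078993797 0.026101499795913696 0.07430523545355772
pot 448 0.6772878766059875 -0.0558314323425293 0.036485061049461365 0.06196798425634555
```

>>> jog_arm:
  increments:
    - [1,0,0,-0.13,0,0,0.1]
    - [1,-0.1,-0.06,-0.13,0,0,0.2]
    - [1,-0.6,-0.36,-0.13,0,0,0.4]
    - [1,-0.6,-0.36,-0.13,0,0,0.4]
    - [1,-0.6,-0.36,-0.13,0,0,0.4]
    - [1,-0.6,-0.36,-0.13,0,0,0.4]
    - [1,-0.6,-0.36,-0.13,0,0,0.4]
    - [1,-0.6,-0.36,-0.13,0,0,0.4]
    - [1,-0.6,-0.36,-0.13,0,0,0.4]
    - [1,-0.6,-0.36,-0.13,0,0,0.4]
  force: 25

```text
clock: 0.93
tcp_pos: [0.4017, 0.3898, 0.2995]
orientation: [0.0, 0.473, 0.881, -0.0]
force: [-0.2, 0.7, 0.3]
grip_width: 1.002
gripper_force: 0.0
```

```bash
cat >> h.py <<'E'
from scipy.spatial.transform import Rotation as R
def plan(t,yaw):  # world target TCP, yaw (deg) of tool y axis; tool pointing down
    o=bot.get_obs();q=o["orientation"];r=R.from_quat([q[1],q[2],q[3],q[0]])
    y=np.radians(yaw);Y=np.array([np.cos(y),np.sin(y),0]);Z=np.array([0,0,-1.]);T=R.from_matrix(np.c_[np.cross(Y,Z),Y,Z])
    print("t",o["clock"],"tcp",np.round(o["tcp_pos"],4),"q7",np.round(o["qpos"],2),"grip",o["grip_width"],o["gripper_force"],"F",np.round(o["force"],2))
    print("tool y deg",np.degrees(np.arctan2(*r.as_matrix()[[1,0],1])),"tilt",np.degrees(np.arccos(-r.as_matrix()[2,2])))
    print("inc",np.round(r.inv().apply(np.array(t)-o["tcp_pos"])/.4,4),np.round((r.inv()*T).as_rotvec()/(np.pi/2),4))
    return r
E
python3 -c "
from h import *
plan([.571,.178,.30],1.2)"
```

```text
t 0.9333 tcp [0.4017 0.3898 0.2995] q7 [-0.97  0.11  0.16  1.61 -0.02  1.43 -0.22] grip 1.0020768109873182 0.0 F [-0.19  0.74  0.27]
tool y deg 33.49678403111764 tilt 0.012868180963746543
inc [-0.6751  0.0608 -0.0013] [-1.000e-04  1.000e-04  3.589e-01]
```

>>> jog_arm:
  increments:
    - [1,-0.675,0.061,0,0,0,0.359]
    - [1,-0.675,0.061,0,0,0,0.359]
    - [1,-0.675,0.061,0,0,0,0.359]
    - [1,-0.675,0.061,0,0,0,0.359]
    - [1,-0.675,0.061,0,0,0,0.359]
    - [1,-0.675,0.061,0,0,0,0.359]
    - [1,-0.675,0.061,0,0,0,0.359]
    - [1,-0.675,0.061,0,0,0,0.359]
    - [1,-0.675,0.061,0,0,0,0.359]
    - [1,-0.675,0.061,0,0,0,0.359]

```text
clock: 1.77
tcp_pos: [0.5694, 0.1839, 0.299]
orientation: [-0.001, 0.697, 0.717, -0.0]
force: [0.1, 0.9, -0.3]
grip_width: 1.002
gripper_force: 0.0
```

```bash
python3 - <<'E'
from h import *
plan([.571,.178,.218],1.2)
c=bot.read_camera("wrist");cv2.imwrite("pics/w1.png",c["color"][...,::-1]);W=cloud(c);np.savez("w1.npz",W=W,color=c["color"])
k=c["color"].astype(int);s=(k[...,0]-k[...,2]>40)&(W[...,2]>.205)&(W[...,2]<.235)
P=W[s];print(len(P),cv2.minAreaRect(P[:,:2].astype(np.float32)),np.percentile(P[:,2],[5,50,95]))
E
```

```text
t 1.7667 tcp [0.5694 0.1839 0.299 ] q7 [-0.7   0.2   0.4   1.52 -0.08  1.44 -0.26] grip 1.0024837415073236 0.0 F [ 0.14  0.91 -0.26]
tool y deg 1.681959478168819 tilt 0.10401383547739153
inc [-0.0151  0.0038  0.2024] [-0.0009 -0.0007  0.0054]
4001 ((0.5728512406349182, 0.1798759251832962), (0.01190477516502142, 0.18675564229488373), 1.487775444984436) [0.21904249 0.22033592 0.22140547]
```

View pics/w1.png

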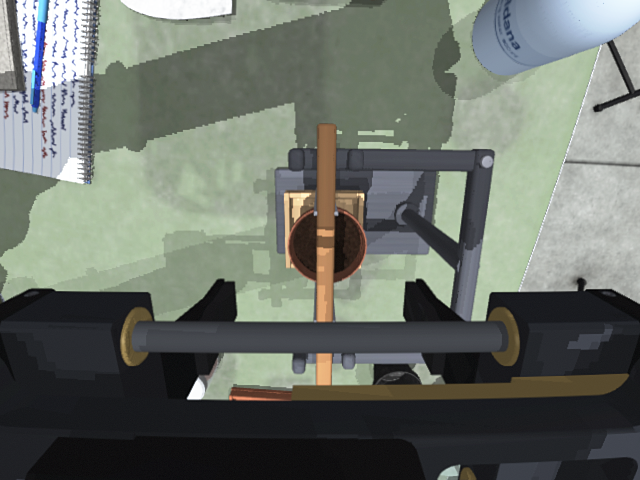

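The wrist view shows the bar vertical at column ~326, centred between the open fingers, with the pot upright below it at (328,243). The fingers are clear of the stand arms.

>>> jog_arm:
  increments:
    - [1,0,0,0.04,0,0,0]
    - [1,0,0,0.08,0,0,0]
    - [1,0,0,0.08,0,0,0]
    - [1,0,0,0.08,0,0,0]
    - [1,0,0,0.08,0,0,0]

```text
clock: 2.23
tcp_pos: [0.5703, 0.1825, 0.2684]
orientation: [-0.0, 0.697, 0.717, 0.001]
force: [0.6, 0.1, -0.2]
grip_width: 0.999
gripper_force: 0.0
```

```bash
python3 -c "
from h import *
plan([.5725,.178,.218],1.4)"
```

```text
t 2.2333 tcp [0.5703 0.1825 0.2684] q7 [-0.69  0.21  0.4   1.57 -0.08  1.38 -0.26] grip 0.9994883446434571 0.0 F [ 0.56  0.06 -0.16]
tool y deg 1.597357127687221 tilt 0.06159437475900449
inc [-0.0115  0.0052  0.126 ] [ 0.0005 -0.0005  0.0022]
```

>>> jog_arm:
  increments:
    - [1,-0.011,0.005,0.04,0,0,0]
    - [1,-0.011,0.005,0.08,0,0,0]
    - [1,-0.011,0.005,0.12,0,0,0]
    - [1,-0.011,0.005,0.126,0,0,0]
    - [1,-0.011,0.005,0.126,0,0,0]
    - [1,-0.011,0.005,0.126,0,0,0]
    - [1,-0.011,0.005,0.126,0,0,0]

```text
clock: 2.82
tcp_pos: [0.5734, 0.1772, 0.2189]
orientation: [0.0, 0.698, 0.716, 0.001]
force: [0.2, 0.4, -0.8]
grip_width: 1.0
gripper_force: 0.0
```

```bash
python3 -c "
from h import *
plan([.5725,.178,.218],1.4)"
```

```text
t 2.8167 tcp [0.5734 0.1772 0.2189] q7 [-0.68  0.23  0.4   1.64 -0.09  1.29 -0.24] grip 0.9997299873655041 0.0 F [ 0.16  0.39 -0.76]
tool y deg 1.4911566020403 tilt 0.151207332087915
inc [ 0.0021 -0.0023  0.0021] [ 0.0015 -0.0007  0.001 ]
```

>>> jog_arm:
  increments:
    - [0.2,0,0,0,0,0,0]
    - [-0.2,0,0,0,0,0,0]
    - [-0.5,0,0,0,0,0,0]
    - [-0.7,0,0,0,0,0,0]
    - [-0.8,0,0,0,0,0,0]
    - [-1,0,0,0,0,0,0]
    - [-1,0,0,0,0,0,0]
    - [-1,0,0,0,0,0,0]
    - [-1,0,0,0,0,0,0]
    - [-1,0,0,0,0,0,0]
    - [-1,0,0,0,0,0,0]
    - [-1,0,0,0,0,0,0]
  force: 25

```text
clock: 3.82
tcp_pos: [0.5726, 0.1768, 0.2172]
orientation: [0.0, 0.698, 0.716, 0.0]
force: [0.0, 0.7, 0.3]
grip_width: 0.176
gripper_force: 0.0
```

```bash
python3 -c "
from h import *
plan([.5725,.178,.25],1.4)"
```

```text
t 3.8167 tcp [0.5726 0.1768 0.2172] q7 [-0.68  0.24  0.4   1.64 -0.09  1.29 -0.24] grip 0.1759829710374584 0.0 F [0.03 0.75 0.33]
tool y deg 1.4807415821396428 tilt 0.006665131876804579
inc [ 0.0031 -0.0002 -0.0821] [ 0.0001 -0.      0.0009]
```

>>> jog_arm:
  increments:
    - [-1,0,0,0,0,0,0]
    - [-1,0,0,0,0,0,0]
    - [-1,0,0,0,0,0,0]
    - [-1,0,0,0,0,0,0]
    - [-1,0,0,0,0,0,0]

```text
clock: 4.23
tcp_pos: [0.5727, 0.1767, 0.2172]
orientation: [0.0, 0.698, 0.716, 0.0]
force: [0.8, -0.7, -0.1]
grip_width: 0.132
gripper_force: 25.0
```

Gripped at 25 N and 11.5 mm, so lift slowly.

>>> jog_arm:
  increments:
    - [-1,0,0,-0.005,0,0,0]
    - [-1,0,0,-0.012,0,0,0]
    - [-1,0,0,-0.022,0,0,0]
    - [-1,0,0,-0.034,0,0,0]
    - [-1,0,0,-0.046,0,0,0]
    - [-1,0,0,-0.058,0,0,0]
    - [-1,0,0,-0.07,0,0,0]
    - [-1,0,0,-0.08,0,0,0]
    - [-1,0,0,-0.088,0,0,0]
    - [-1,0,0,-0.094,0,0,0]
    - [-1,0,0,-0.098,0,0,0]
    - [-1,0,0,-0.1,0,0,0]
    - [-1,0,0,-0.1,0,0,0]
    - [-1,0,0,-0.1,0,0,0]
    - [-1,0,0,-0.1,0,0,0]

```text
clock: 5.48
tcp_pos: [0.5725, 0.1767, 0.2569]
orientation: [-0.0, 0.698, 0.716, -0.0]
force: [-0.4, 0.4, -1.6]
grip_width: 0.134
gripper_force: 25.0
```

```bash
python3 - <<'E'
from h import *
plan([.44,.178,.257],1.4)
c=bot.read_camera("scene");cv2.imwrite("pics/s2.png",cv2.resize(c["color"][120:270,200:400,::-1],None,fx=3,fy=3))
E
```

```text
t 5.4833 tcp [0.5725 0.1767 0.2569] q7 [-0.69  0.21  0.4   1.58 -0.08  1.36 -0.25] grip 0.1343532254159084 24.99820743687451 F [-0.37  0.35 -1.6 ]
tool y deg 1.47377704687772 tilt 0.02062418149611958
inc [ 1.180e-02 -3.311e-01 -1.000e-04] [-0.0002  0.0001  0.0008]
```

View pics/s2.png

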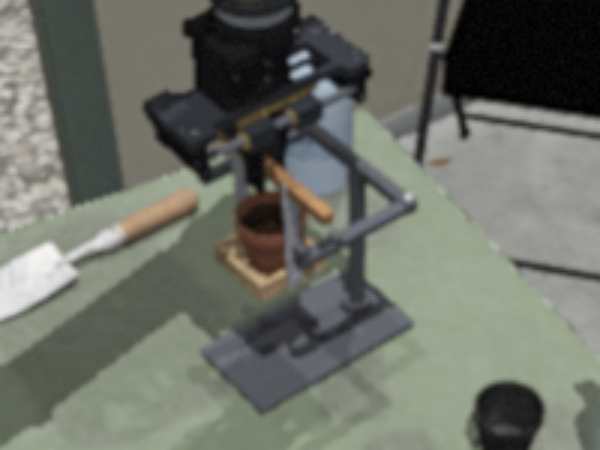

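The carrier is lifted off the hooks and level, with the pot seated. Next, move it forward clear of the stand.

>>> jog_arm:
  increments:
    - [-1,0,-0.003,0,0,0,0]
    - [-1,0,-0.01,0,0,0,0]
    - [-1,0,-0.022,0,0,0,0]
    - [-1,0,-0.038,0,0,0,0]
    - [-1,0,-0.058,0,0,0,0]
    - [-1,0,-0.08,0,0,0,0]
    - [-1,0,-0.104,0,0,0,0]
    - [-1,0,-0.128,0,0,0,0]
    - [-1,0,-0.152,0,0,0,0]
    - [-1,0,-0.176,0,0,0,0]
    - [-1,0,-0.2,0,0,0,0]
    - [-1,0,-0.222,0,0,0,0]
    - [-1,0,-0.242,0,0,0,0]
    - [-1,0,-0.26,0,0,0,0]
    - [-1,0,-0.274,0,0,0,0]
    - [-1,0,-0.284,0,0,0,0]
    - [-1,0,-0.289,0,0,0,0]
    - [-1,0,-0.29,0,0,0,0]
    - [-1,0,-0.29,0,0,0,0]

```text
clock: 7.12
tcp_pos: [0.4568, 0.1738, 0.2572]
orientation: [0.0, 0.698, 0.716, 0.0]
force: [-0.6, 0.3, -2.5]
grip_width: 0.133
gripper_force: 25.0
```

```bash
python3 -c "
from h import *
plan([.518,-.363,.255],0)
plan([.47,-.093,.255],1.4)"
```

```text
t 7.1167 tcp [0.4568 0.1738 0.2572] q7 [-0.77 -0.04  0.34  1.84  0.01  1.34 -0.4 ] grip 0.1334640027787206 24.998512091115117 F [-0.6   0.25 -2.45]
tool y deg 1.471452593260842 tilt 0.02500433035820665
inc [-1.3454  0.1184  0.0054] [ 0.0003 -0.0001  0.0163]
t 7.1167 tcp [0.4568 0.1738 0.2572] q7 [-0.77 -0.04  0.34  1.84  0.01  1.34 -0.4 ] grip 0.1334640027787206 24.998512091115117 F [-0.6   0.25 -2.45]
tool y deg 1.471452593260842 tilt 0.02500433035820665
inc [-0.6675  0.0158  0.0055] [ 0.0003 -0.0001  0.0008]
```

>>> jog_arm:
  increments:
    - [-1,-0.006,0.001,0,0,0,0]
    - [-1,-0.018,0.002,0,0,0,0]
    - [-1,-0.036,0.003,0,0,0,0]
    - [-1,-0.06,0.005,0,0,0,0]
    - [-1,-0.09,0.008,0,0,0,0]
    - [-1,-0.126,0.011,0,0,0,0]
    - [-1,-0.168,0.015,0,0,0,0]
    - [-1,-0.216,0.019,0,0,0,0]
    - [-1,-0.264,0.023,0,0,0,0]
    - [-1,-0.312,0.027,0,0,0,0]
    - [-1,-0.36,0.032,0,0,0,0]
    - [-1,-0.408,0.036,0,0,0,0]
    - [-1,-0.456,0.04,0,0,0,0]
    - [-1,-0.498,0.044,0,0,0,0]
    - [-1,-0.534,0.047,0,0,0,0]
    - [-1,-0.564,0.05,0,0,0,0]
    - [-1,-0.588,0.052,0,0,0,0]
    - [-1,-0.606,0.053,0,0,0,0]
    - [-1,-0.618,0.054,0,0,0,0]
    - [-1,-0.624,0.055,0,0,0,0]

```text
clock: 8.78
tcp_pos: [0.485, -0.076, 0.2572]
orientation: [-0.0, 0.698, 0.716, 0.0]
force: [0.1, 0.0, -2.0]
grip_width: 0.134
gripper_force: 25.0
```

```bash
python3 -c "
from h import *
plan([.518,-.363,.255],1.4)"
```

```text
t 8.7833 tcp [ 0.485  -0.076   0.2572] q7 [-0.54 -0.05  0.62  1.84  0.03  1.34  0.1 ] grip 0.13445638863741247 24.99835878610611 F [ 0.09  0.04 -1.99]
tool y deg 1.4298489941703998 tilt 0.00529911944444381
inc [-0.7193  0.0646  0.0054] [ 0.     -0.      0.0003]
```

>>> jog_arm:
  increments:
    - [-1,-0.006,0.001,0,0,0,0]
    - [-1,-0.018,0.002,0,0,0,0]
    - [-1,-0.036,0.003,0,0,0,0]
    - [-1,-0.06,0.005,0,0,0,0]
    - [-1,-0.09,0.008,0,0,0,0]
    - [-1,-0.126,0.011,0,0,0,0]
    - [-1,-0.168,0.015,0,0,0,0]
    - [-1,-0.216,0.019,0,0,0,0]
    - [-1,-0.264,0.023,0,0,0,0]
    - [-1,-0.312,0.027,0,0,0,0]
    - [-1,-0.36,0.032,0,0,0,0]
    - [-1,-0.408,0.036,0,0,0,0]
    - [-1,-0.456,0.04,0,0,0,0]
    - [-1,-0.498,0.044,0,0,0,0]
    - [-1,-0.534,0.047,0,0,0,0]
    - [-1,-0.564,0.05,0,0,0,0]
    - [-1,-0.588,0.052,0,0,0,0]
    - [-1,-0.606,0.053,0,0,0,0]
    - [-1,-0.618,0.054,0,0,0,0]
    - [-1,-0.624,0.055,0,0,0,0]

```text
clock: 10.45
tcp_pos: [0.5134, -0.3248, 0.2571]
orientation: [-0.0, 0.698, 0.716, -0.0]
force: [0.2, 0.4, -2.1]
grip_width: 0.131
gripper_force: 25.0
```

```bash
python3 -c "
from h import *
plan([.518,-.363,.25],1.4)"
```

```text
t 10.45 tcp [ 0.5134 -0.3248  0.2571] q7 [-0.17  0.29  0.84  1.58 -0.22  1.38  0.72] grip 0.1305404726815319 24.998302347958088 F [ 0.17  0.44 -2.14]
tool y deg 1.4502421580261031 tilt 0.019096645809611873
inc [-0.0957  0.0091  0.0177] [-0.0002  0.0001  0.0006]
```

>>> jog_arm:
  increments:
    - [-1,-0.004,0,0,0,0,0]
    - [-1,-0.012,0.001,0.002,0,0,0]
    - [-1,-0.024,0.002,0.004,0,0,0]
    - [-1,-0.04,0.004,0.007,0,0,0]
    - [-1,-0.056,0.005,0.01,0,0,0]
    - [-1,-0.072,0.007,0.013,0,0,0]
    - [-1,-0.084,0.008,0.016,0,0,0]
    - [-1,-0.092,0.009,0.018,0,0,0]
    - [-1,-0.096,0.009,0.018,0,0,0]
    - [-1,-0.096,0.009,0.018,0,0,0]
    - [-1,-0.096,0.009,0.018,0,0,0]
    - [-1,-0.096,0.009,0.018,0,0,0]
    - [-1,-0.096,0.009,0.018,0,0,0]
    - [-1,-0.096,0.009,0.018,0,0,0]
    - [-1,-0.096,0.009,0.018,0,0,0]

```text
clock: 11.7
tcp_pos: [0.5182, -0.3622, 0.2501]
orientation: [0.0, 0.698, 0.716, 0.0]
force: [-0.1, -0.3, -2.0]
grip_width: 0.132
gripper_force: 25.0
```

```bash
python3 - <<'E'
from h import *
plan([.518,-.363,.25],1.4)
c=bot.read_camera("scene");cv2.imwrite("pics/s3.png",cv2.resize(c["color"][200:440,290:560,::-1],None,fx=2.4,fy=2.4))
W=cloud(c);k=c["color"].astype(int)
m=np.zeros(W.shape[:2],bool);m[345:430,360:440]=1
P=W[m&(W[...,2]>.012)&(W[...,2]<.03)];print("saucer",len(P),cv2.minEnclosingCircle(P[:,:2].astype(np.float32)))
r=(k[...,0]-k[...,2]>40)&(np.hypot(W[...,0]-.518,W[...,1]+.363)<.14)
for lo,hi in((.11,.15),(.22,.27)):
    P=W[r&(W[...,2]>lo)&(W[...,2]<hi)];print(lo,len(P),P.min(0).round(3),P.max(0).round(3))
E
```

```text
t 11.7 tcp [ 0.5182 -0.3622  0.2501] q7 [-0.09  0.36  0.84  1.52 -0.27  1.38  0.8 ] grip 0.1318393403866693 24.998110737651587 F [-0.14 -0.27 -1.97]
tool y deg 1.4967411298606945 tilt 0.022902757354877963
inc [-0.0019 -0.0006  0.0001] [ 0.0002 -0.0001  0.0011]
saucer 320 ((0.5170469284057617, -0.36297640204429626), 0.058426208794116974)
0.11 353 [ 0.478 -0.402  0.125] [ 0.556 -0.328  0.15 ]
0.22 336 [ 0.508 -0.458  0.24 ] [ 0.526 -0.268  0.257]
```

View pics/s3.png

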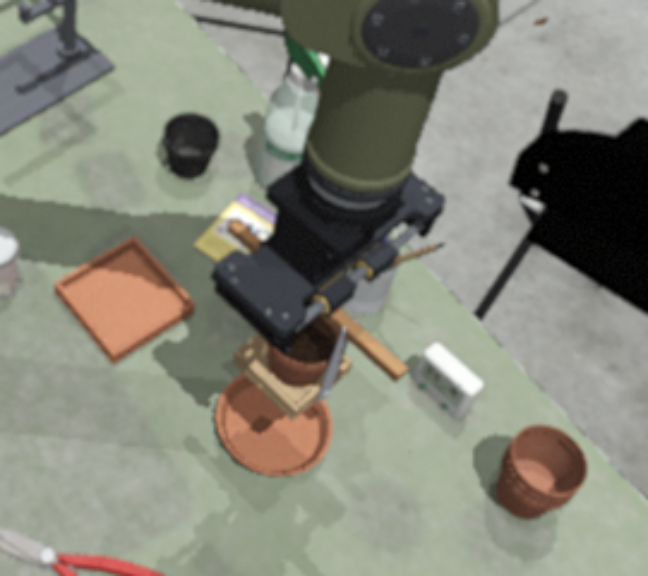

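The carrier hangs level over the saucer, with the pot upright in it at crop pixel (305,350). The tray centre is about (0.517, -0.365), against (0.517, -0.363) for the saucer, and its underside is about 0.125 m above the table.

```bash
python3 -c "
from bench import bot
print(bot.hand_in())"
```

```text
the job is handed in; nothing more can be done
None
```

I handed the job in with the carrier still gripped and level over the round saucer, within a few mm of centre by the camera. The tray is about 10 cm above the saucer's rim and the pot is upright; the hand-in gave no verdict.

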